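# Weigh by hand, dock and lock the sample carrier

### The arm

A 6-joint arm with a two-finger parallel gripper is mounted at the origin on a cart in front of the work surface, level with it; the furniture and walls round the work are solid. World frame = base frame: x ahead of the robot, y to its left, z up, the work surface at z = 0. Lengths are in m, angles in rad, forces in N, time in s.
With the tool pointing down it reaches from about 0.25 to 0.85 m from the base axis. Payload 12.5 kg.
Tool frame: the origin (TCP) lies on the centre line of the jaws, within the pads' length; the fingertips stand 14 mm ahead of it and the grasp point (between the pads) lies 5 mm behind it; z points along the fingers, y is the line along which they close (so a half turn about z gives the same grasp; the last joint's range is limited). The gripper opens to 93 mm and grips with 3 to 60 N. Pads are 15 mm wide; open, the fingers measure 128 mm over their backs; the gripper's body (75 mm by 188 mm) begins 65 mm behind the grasp point.
Start: joints at [-0.085, 0.351, 1.652, -0, 1.139, -0.085], TCP at [0.55, 0, 0.206] pointing down, gripper open.
Joint ranges: [-2.75, 2.75], [-0.79, 2.1], [0.01, 2.65], [-1.57, 4.71], [0.07, 3.14], [-2.87, 2.87]. Speed limits (rad/s): [2.22, 2.22, 2.79, 3.14, 3.14, 3.14].

### API

Orientations are given as a rotation vector (axis times angle).
In Python, from bench import robot gives the robot as it stands.
- The arm moves only by the tool drive_tool, never from a script. Its argument "motion" is a list of rows, each a list of 3 entries, a list of its own where there are three numbers: the shift along the tool's x, y, z in m, then the turn, a rotation vector about the tool's x, y, z in degrees, then the opening, from 0 (shut) to 1 (fully open). A call has 1 to 10 rows; each row shifts and turns the commanded pose from where the row before left it, along the tool's axes as they then stand; what a row does not reach is not made up. A row lasts 1/12 s, in which the tool goes at most 41.7 mm and 7.16 degrees, less where a joint would pass 70% of its speed; a pose out of reach is approached as far as the arm can. A call is refused whole if a number of a shift passes 0.0417 or a number of a turn 7.16, either way. A call with a gripper value outside its range is refused whole. The fingers move at their own pace and stop on an object; "grip_force" is the grip in N (left out, the last holds). Time passes only in rows, so rows that do not move let the fingers close. It gives the time, the measured TCP pose, the force, the opening and the grip force at its end, in the units of the state.
- robot.get_obs(): the state, without advancing time (a new reading comes with each control period).
- robot.grab_frame(name): name is "scene" or "side" or "wrist"; returns the picture (480x640x3 uint8, blue, green, red); there is no depth.
- robot.camera_params(name): a dict with "fx", "fy", "cx", "cy" (pixels), "k1" (the pictures are not rectified: a ray, as slopes to the right and down, at radius r is drawn at 1 + k1 r^2 times it, then the intrinsics apply), "world_to_cam" (4x4, takes a point from world to camera coordinates); the wrist camera has in their place "hand_eye" (4x4, takes a point from camera to tool coordinates, whose origin is the TCP and whose axes are the flange's). Camera axes: x right, y up, looking along -z (the intrinsics and any distortion apply to the point x, -y, -z); pixel columns grow to the right and rows downward; lengths in m; the calibration is good to about 2 mm. A picture is of the moment at which its call begins: read the wrist's pose just before it. camera_params takes no time and is no camera call.
- robot.sign_off(): hands the job in; it is judged then, once.
Trained networks look in the newest picture that a camera, given by its name, has taken for a name from the list of things; names that differ only in an ending like _2 or _b are one class to them, and where a whole thing is asked for, a point or a joint stands for the part that bears it (a point fixed in the world has none). Each returns a list of dicts, best first, with "score" (0 to 1); they miss things now and then, are a little off and sometimes report something else, mostly with a low value. They report only what shows in the picture. A call takes as long as a camera call. They do not tell look-alikes from the thing itself.
- robot.look_for(name, camera): "bbox" ([left, top, width, height] in pixels, round what is visible of it).
- robot.mark_of(name, camera): "position" ([column, row] in pixels: a listed point, or the origin of a listed thing).
The state is a dict: "time": time; "q": joint angles; "joint_velocities": joint speeds; "effort": joint torques, N m; "tool_pos": TCP position; "tool_rot": TCP orientation; "contact_force": force on the tool from outside, world axes, zero at the start; "moment": the same for the moment, N m; "gripper_width": opening from 0.0 (shut) to 1.0 (fully open); "gripper_force": force on a finger pad.
Only numpy, scipy, OpenCV 4.12 (cv2) and the standard library are available. Lean on these libraries where they do the work, as an engineer would, in place of code of your own. Each camera call takes 0.05 s, during which the arm holds its last target. There are 200 camera calls.

### The job

The sealed sample tins on the mat look alike, but some are well filled with metal and some are nearly empty: lift each one to feel its weight, stand every tin of about 300 g or more upright in the white carrier, and the lighter ones upright in the yellow rack (close calls, within 50 g, may go either way). When the tins are sorted, slide the carrier by its orange handle fully home against its stop, then press the red sprung lever down until it clicks in and stays down. Do not disturb the other things on the desk.

Things in the scene. Friction and masses are not known exactly. Their poses are not given: they have to be found in the camera images.
- tin_0: sealed round sample tin with aluminium body and black ribbed screw lid with a blue dot, 46 mm across, 34 mm high; origin at the centre of its underside, z up. All tins look the same; each has its own mass, anywhere between 90 and 550 g. 3 or 4 of the 5 are present.
- tin_1: sealed round sample tin with aluminium body and black ribbed screw lid with a blue dot, 46 mm across, 34 mm high; origin at the centre of its underside, z up. All tins look the same; each has its own mass, anywhere between 90 and 550 g. 3 or 4 of the 5 are present.
- tin_2: sealed round sample tin with aluminium body and black ribbed screw lid with a blue dot, 46 mm across, 34 mm high; origin at the centre of its underside, z up. All tins look the same; each has its own mass, anywhere between 90 and 550 g. 3 or 4 of the 5 are present.
- tin_3: sealed round sample tin with aluminium body and black ribbed screw lid with a blue dot, 46 mm across, 34 mm high; origin at the centre of its underside, z up. All tins look the same; each has its own mass, anywhere between 90 and 550 g. 3 or 4 of the 5 are present.
- tin_4: sealed round sample tin with aluminium body and black ribbed screw lid with a blue dot, 46 mm across, 34 mm high; origin at the centre of its underside, z up. All tins look the same; each has its own mass, anywhere between 90 and 550 g. 3 or 4 of the 5 are present.
- mat: flat dark mat with blue border fixed to the desk, 100 mm (its x) by 330 mm (its y), 2 mm thick; origin at the centre of its underside. The tins start on it, in two staggered rows, centres at least 60 mm apart.
- returns: yellow moulded rack fixed to the desk, 82 mm (its x) by 304 mm (its y), 22 mm high, with four square pockets, 60 mm wide at 74 mm pitch along its y, 17 mm deep (floor 5 mm thick). A tin stands loosely in a pocket, its upper half above the rack. Origin at the centre of its underside, on the desk. For the light tins.
- back_0 (a point): centre of a pocket's floor in the yellow rack (grey disc); a standing tin's origin comes here
- back_1 (a point): centre of a pocket's floor in the yellow rack (grey disc); a standing tin's origin comes here
- back_2 (a point): centre of a pocket's floor in the yellow rack (grey disc); a standing tin's origin comes here
- back_3 (a point): centre of a pocket's floor in the yellow rack (grey disc); a standing tin's origin comes here
- dock: aluminium dock plate fixed to the desk, 192 mm (its x) by 300 mm (its y), with two low rails (top 15 mm over the desk) along its y, between which the carrier slides; the red lever is at its +y end. Origin on the desk surface below the middle of the dock. It can be turned by up to 0.25 rad.
- carrier: white moulded rack, 156 x 156 mm, 22 mm high, with 2 x 2 square pockets 60 mm wide at 74 mm pitch, 17 mm deep; it slides along its own y axis in the dock. Origin at the centre of its underside, 14 mm over the desk; axes parallel to the dock's. Its y in the dock's frame is -40 mm fully out, +30 mm home against the stop; it starts 0 to 20 mm in; friction about 3 N.
- place_0 (a point): centre of a pocket's floor in the carrier (grey disc); a standing tin's origin comes here
- place_1 (a point): centre of a pocket's floor in the carrier (grey disc); a standing tin's origin comes here
- place_2 (a point): centre of a pocket's floor in the carrier (grey disc); a standing tin's origin comes here
- place_3 (a point): centre of a pocket's floor in the carrier (grey disc); a standing tin's origin comes here
- handle_top (a point): middle of the top edge of the orange upright handle plate at the carrier's -y end: 46 mm wide (carrier x), 12 mm thick (carrier y), top 76 mm over the desk, 40 mm above the top of the rack; the gap between plate and rack is 9 mm
- lever (a joint): angle of the red locking lever (rad): 0 raised (sprung to return), 0.42 fully down. Its hinge axis, parallel to the dock's y, is at dock (66, 133) mm, 55 mm over the desk; the lever reaches from there along the dock's -x. It resists with up to about 12 N at the pad until 0.33 rad; beyond that the detent pulls it down to its stop and holds it.
- lever_pad (a point): centre of the top face of the black press pad (34 x 30 mm) near the free end of the red lever, 93 mm from the hinge; about 91 mm over the desk when raised, about 55 mm when latched; moves with the lever
- timer: white desk timer 62 x 62 x 19 mm, bystander, leave alone; origin under its centre
- eyepiece: black spare microscope eyepiece, 40 mm across, 41 mm high, bystander, leave alone; origin under its centre
- tape: roll of tape lying flat, 58 mm across, 19 mm high, bystander, leave alone; origin under its centre
Not all that is in view belongs to the job. Leave any brown or green look-alike of the tin_4 alone.

How it is judged:
By the outcome, as a careful person would: the job done as asked, in the order asked, and still so for the second after the job is handed in, with the robot touching nothing.
Of tin_0, tin_1, tin_2, tin_3, tin_4 only 3 to 4 are there at a start; the rules pass over those that are not, and their reading is None.
At some moment in a run one of tin_0, tin_1, tin_2, tin_3, tin_4 may be knocked a few centimetres aside while the robot is not near it.
It also fails if it takes over 210 s, if anything falls off the work surface, if the arm or the gripper's body presses on something with over 40 N, if the wrist force passes 120 N, or if a joint passes its speed limit or range.

## Working session

There is one attempt and no reset: what is moved stays moved. The work goes in short steps, Python scripts to look and compute and a tool call to move; the robot and the scene stay as the last step left them, time stands still between calls to the robot, and variables do not carry over. Pictures are saved under pics/ and viewed, at most 14 in all, crops included, and the job is handed in when it is done.

Besides the shell and the picture viewer there is one more tool, called after ">>>" as a command line: name --argument value ..., lists and objects as JSON in quotes. drive_tool: Moves the arm, as the interface text tells. Its arguments: {"type":"object","properties":{"motion":{"type":"array","items":{"type":"array"}},"grip_force":{"type":"number"}},"required":["motion"]}

```bash
ls; mkdir -p pics
cat > h.py <<'E'
import numpy as np, cv2
from scipy.spatial.transform import Rotation as R
from bench import robot
def cam(n,obs=None):
    p=robot.camera_params(n)
    if 'world_to_cam' in p: T=np.linalg.inv(np.array(p['world_to_cam']))
    else:
        o=obs or robot.get_obs(); W=np.eye(4); W[:3,:3]=R.from_rotvec(o['tool_rot']).as_matrix(); W[:3,3]=o['tool_pos']
        T=W@np.array(p['hand_eye'])
    return p,T
def ray(n,uv,obs=None):
    p,T=cam(n,obs)
    K=np.array([[p['fx'],0,p['cx']],[0,p['fy'],p['cy']],[0,0,1.]])
    s=cv2.undistortPoints(np.array([[uv]],float),K,np.array([p['k1'],0,0,0.]))[0,0]
    d=T[:3,:3]@np.array([s[0],-s[1],-1]); return T[:3,3],d/np.linalg.norm(d)
def atz(n,uv,z,obs=None):
    o,d=ray(n,uv,obs); return o+d*(z-o[2])/d[2]
def meet(r1,r2):
    (a,u),(b,v)=r1,r2
    t=np.linalg.lstsq(np.c_[u,-v],b-a,rcond=None)[0]; P,Q=a+u*t[0],b+v*t[1]
    return (P+Q)/2,np.linalg.norm(P-Q)
def proj(n,X,obs=None):
    p,T=cam(n,obs); c=np.linalg.inv(T)@np.r_[X,1]; s=np.array([c[0],-c[1]])/-c[2]
    s=s*(1+p['k1']*(s@s)); return np.array([p['fx']*s[0]+p['cx'],p['fy']*s[1]+p['cy']])
E
python3 - <<'E'
from h import *
np.set_printoptions(precision=3,suppress=True)
o=robot.get_obs(); print(o)
for n in ['scene','side','wrist']:
    cv2.imwrite(f'pics/{n}0.png',robot.grab_frame(n))
    print(n, cam(n,o)[1][:3].round(3).tolist())
    for k in ['tin_0','returns','dock','carrier','handle_top','lever_pad','back_0','place_0','timer','eyepiece','tape']:
        print(k,[(np.round(d['position']).tolist(),round(d['score'],2)) for d in robot.mark_of(k,n)])
E
```

```text
pics
{'time': 0.0, 'q': array([-0.085,  0.351,  1.652, -0.   ,  1.139, -0.085]), 'joint_velocities': array([ 0.   , -0.   ,  0.001, -0.001, -0.001,  0.   ]), 'effort': array([  0.001, -49.732, -28.525,   0.07 ,   0.026,  -0.   ]), 'tool_pos': array([0.55 , 0.   , 0.205]), 'tool_rot': array([-2.221, -2.221,  0.001]), 'contact_force': array([ 1.338,  0.286, -0.416]), 'moment': array([0.018, 0.035, 0.015]), 'gripper_force': 0.0, 'gripper_width': 0.9998930271992721}
scene [[-0.624, 0.391, -0.677, -0.604], [-0.782, -0.3, 0.547, 0.846], [0.011, 0.87, 0.492, 0.894]]
tin_0 [([304.0, 309.0], 0.86), ([180.0, 300.0], 0.85), ([268.0, 289.0], 0.75), ([160.0, 320.0], 0.65), ([328.0, 300.0], 0.64), ([296.0, 290.0], 0.6), ([251.0, 299.0], 0.57)]
returns [([246.0, 272.0], 0.85)]
dock [([252.0, 301.0], 0.32), ([247.0, 304.0], 0.29)]
carrier []
handle_top []
lever_pad [([326.0, 232.0], 0.65)]
back_0 [([275.0, 261.0], 0.81), ([214.0, 283.0], 0.78), ([254.0, 268.0], 0.68), ([234.0, 272.0], 0.65)]
place_0 [([251.0, 301.0], 0.62), ([249.0, 303.0], 0.43)]
timer [([258.0, 241.0], 0.65)]
eyepiece []
tape [([4
[... 701 characters left out ...]
0, 246.0], 0.51)]
eyepiece [([400.0, 315.0], 0.38)]
tape [([315.0, 416.0], 0.42), ([294.0, 319.0], 0.28)]
wrist [[1.0, -0.001, 0.0, 0.55], [0.001, 0.965, 0.261, 0.072], [-0.001, -0.261, 0.965, 0.383]]
tin_0 [([101.0, 78.0], 0.82), ([256.0, 51.0], 0.66), ([212.0, 137.0], 0.61), ([108.0, 168.0], 0.56)]
returns [([403.0, 51.0], 0.67), ([279.0, 455.0], 0.65), ([396.0, 183.0], 0.19)]
dock [([285.0, 418.0], 0.89)]
carrier [([281.0, 459.0], 0.73)]
handle_top [([286.0, 421.0], 0.45)]
lever_pad [([273.0, 350.0], 0.75)]
back_0 [([397.0, 184.0], 0.94), ([404.0, 2.0], 0.85), ([399.0, 101.0], 0.76)]
place_0 [([320.0, 435.0], 0.97), ([250.0, 422.0], 0.9)]
timer [([541.0, 205.0], 0.75)]
eyepiece []
tape []
```

View pics/side0.png

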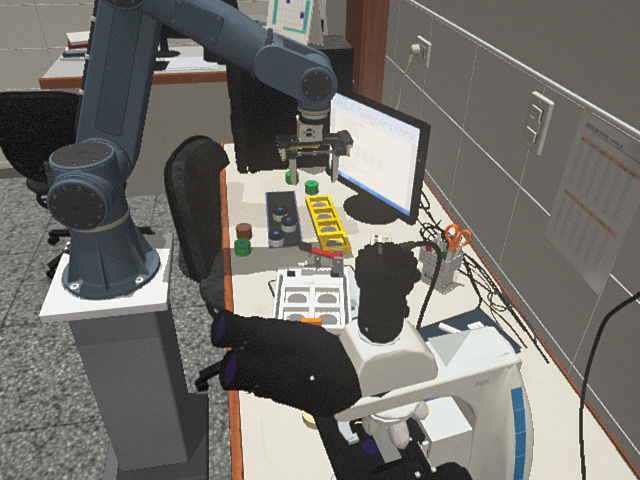

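View pics/wrist0.png

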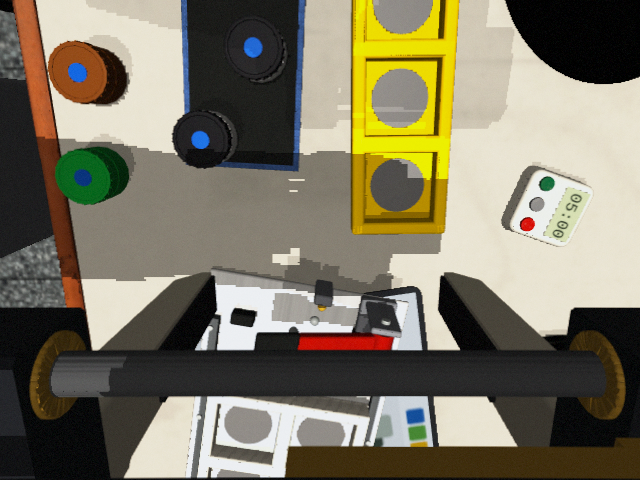

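View pics/scene0.png

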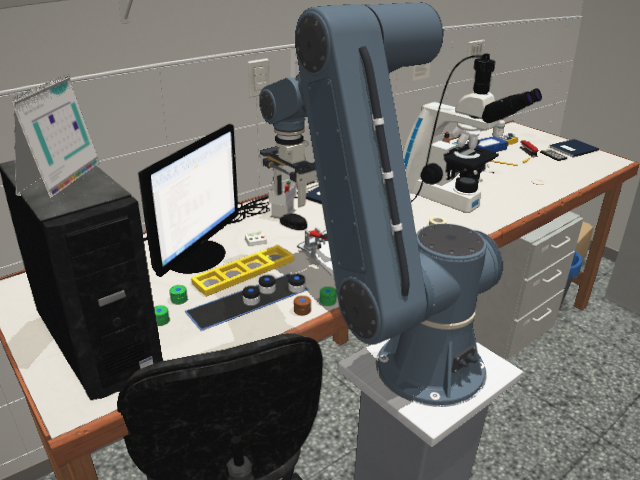

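The side view shows the yellow rack around (328,225), three black-lid tins on the mat at about (276,237), (278,215) and (286,230), and the carrier at about (313,300) with the red lever at (322,252). The brown and green tins at (244,230), (244,247), (311,187) and (291,177) are off the mat, so they are decoys. Next I'll look straight down from above the mat with the wrist camera.

>>> drive_tool --motion '[[[0.03, 0, -0.03], [0, 0, 0], 1], [[0.03, 0, -0.03], [0, 0, 0], 1], [[0.03, 0, -0.03], [0, 0, 0], 1], [[0.03, 0, -0.03], [0, 0, 0], 1], [[0, 0, 0], [0, 0, 0], 1], [[0, 0, 0], [0, 0, 0], 1], [[0, 0, 0], [0, 0, 0], 1]]'

```text
time: 2.38
tool_pos: [0.5497, 0.1176, 0.3229]
tool_rot: [-2.221, -2.221, 0.002]
contact_force: [0.7, 0.2, -1.0]
gripper_width: 1.001
gripper_force: 0.0
```

```bash
cat > look.py <<'E'
from h import *
import sys
np.set_printoptions(precision=4,suppress=True)
def run(tag,names,heights):
    o=robot.get_obs(); cv2.imwrite(f'pics/{tag}.png',robot.grab_frame('wrist')); print(o['time'],o['tool_pos'],o['tool_rot'],o['contact_force'])
    for k,z in zip(names,heights):
        for d in robot.mark_of(k,'wrist'):
            print(k,np.round(d['position'],1),round(d['score'],2),atz('wrist',d['position'],z,o))
if __name__=='__main__': run(sys.argv[1],sys.argv[2].split(','),[float(x) for x in sys.argv[3].split(',')])
E
python3 look.py w1 tin_0,back_0,returns,mat,timer .002,.005,0,0,0
```

```text
2.3833 [0.5497 0.1176 0.3229] [-2.2207 -2.2215  0.0015] [ 0.6956  0.2122 -0.98  ]
tin_0 [264. 116.] 0.92 [0.4791 0.1863 0.002 ]
tin_0 [244.7 231.1] 0.88 [0.4507 0.0522 0.002 ]
tin_0 [275.6 174.7] 0.76 [0.49   0.1204 0.002 ]
tin_0 [168.  251.4] 0.65 [0.356  0.0264 0.002 ]
tin_0 [163.5 191.3] 0.56 [0.3579 0.1006 0.002 ]
back_0 [378.7 208.6] 0.93 [0.611  0.0808 0.005 ]
back_0 [385.3  70. ] 0.83 [0.6131 0.2347 0.005 ]
back_0 [380.3 144.2] 0.74 [0.6104 0.1556 0.005 ]
back_0 [377.4 263. ] 0.63 [0.6116 0.0128 0.005 ]
back_0 [294.5 386.9] 0.48 [ 0.507  -0.1613  0.005 ]
returns [380.7 173.6] 0.95 [0.6126 0.1215 0.    ]
returns [379.4 264.7] 0.33 [0.6148 0.0088 0.    ]
mat [270.4 115.9] 0.95 [0.486  0.1864 0.    ]
timer [484.7 279.9] 0.66 [ 0.7466 -0.011   0.    ]
timer [323.9 447.5] 0.47 [ 0.5459 -0.2619  0.    ]
```

>>> drive_tool --motion '[[[-0.04, 0, 0], [0, 0, 0], 1], [[-0.04, 0, 0], [0, 0, 0], 1], [[-0.04, 0, 0], [0, 0, 0], 1], [[-0.04, 0, 0], [0, 0, 0], 1], [[-0.04, 0, 0], [0, 0, 0], 1], [[-0.04, 0, 0], [0, 0, 0], 1], [[-0.04, 0, 0], [0, 0, 0], 1], [[-0.04, 0, 0], [0, 0, 0], 1], [[0, 0, 0], [0, 0, 0], 1], [[0, 0, 0], [0, 0, 0], 1]]'

```text
time: 3.52
tool_pos: [0.5495, -0.204, 0.323]
tool_rot: [-2.225, -2.217, 0.0]
contact_force: [-0.3, 0.6, 0.2]
gripper_width: 1.001
gripper_force: 0.0
```

```bash
python3 look.py w2 place_0,handle_top,lever_pad,carrier,dock,back_0,tin_0 .019,.076,.091,.014,0,.005,.002
```

```text
3.5167 [ 0.5495 -0.204   0.323 ] [-2.2245 -2.2169  0.0005] [-0.3125  0.5869  0.1798]
place_0 [252.3 264.3] 0.97 [ 0.4606 -0.3051  0.019 ]
place_0 [323.5 212.6] 0.93 [ 0.5456 -0.2423  0.019 ]
place_0 [312.8 270.9] 0.69 [ 0.5324 -0.3137  0.019 ]
handle_top [268.4 332.7] 0.62 [ 0.4851 -0.3641  0.076 ]
lever_pad [285.6  79.1] 0.93 [ 0.5126 -0.1023  0.091 ]
carrier [464.1 256.4] 0.75 [ 0.7132 -0.2975  0.014 ]
dock [292.3 204.8] 0.63 [ 0.5083 -0.237   0.    ]
back_0 [265.2 434.3] 0.52 [ 0.464  -0.5567  0.005 ]
back_0 [286.5 237.3] 0.36 [ 0.5008 -0.2758  0.005 ]
```

View pics/w1.png

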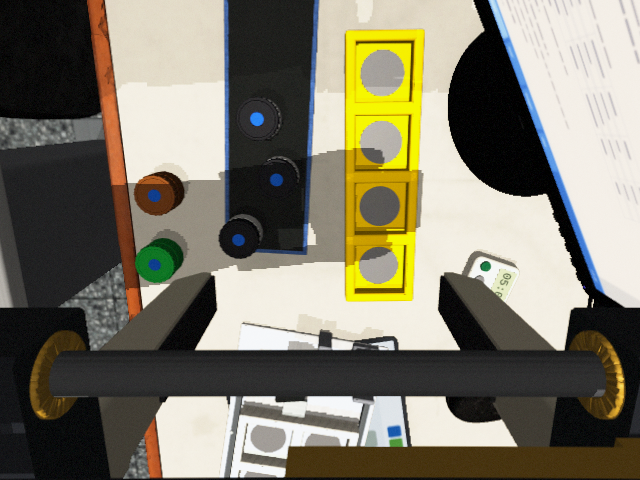

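View pics/w2.png

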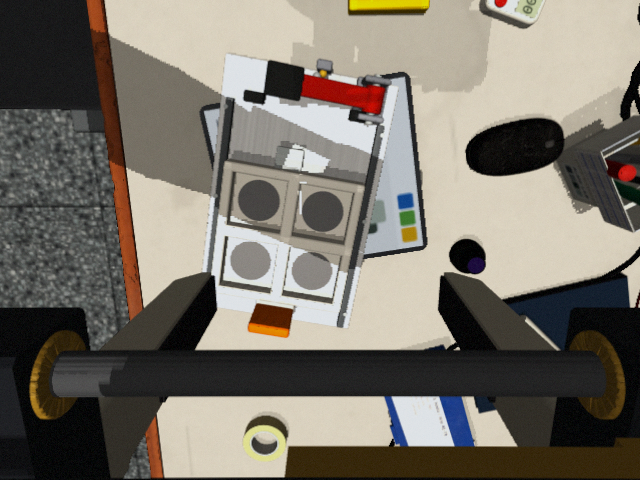

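w1 shows three black-lid tins on the mat: dots at (257,119), (277,180) and (238,240). The brown tin at (154,195) and the green one at (155,264) are off the mat and not ours. w2 shows carrier pockets at (259,200), (323,211), (251,260) and (312,271), the orange handle top at (270,330), the black pad at (285,79) and the tape at (265,440). Next I'll fit the exact poses.

```bash
cat > fit.py <<'E'
from h import *
from scipy.optimize import least_squares
np.set_printoptions(precision=4,suppress=True)
def blobs(img,lo,hi,amin):
    m=cv2.inRange(cv2.cvtColor(img,cv2.COLOR_BGR2HSV),lo,hi); n,l,s,c=cv2.connectedComponentsWithStats(m)
    return [(c[i],s[i,4]) for i in range(1,n) if s[i,4]>amin]
if __name__=='__main__':
    oz=dict(tool_pos=[.55,0,.2055],tool_rot=[-2.221,-2.221,.001])
    o1=dict(tool_pos=[.5497,.1176,.3229],tool_rot=[-2.2207,-2.2215,.0015])
    o2=dict(tool_pos=[.5495,-.204,.323],tool_rot=[-2.2245,-2.2169,.0005])
    B={}
    for f,o in (('wrist0',oz),('w1',o1)):
        B[f]=blobs(cv2.imread(f'pics/{f}.png'),(100,120,60),(125,255,255),40)
        for c,a in B[f]:
            if a<500: print(f,c.round(1),a,atz('wrist',c,.036,o))
    for (u,v) in (((253,47),(277,180)),((200,140),(238,240))):
        c0=min(B['wrist0'],key=lambda b:np.hypot(*(b[0]-u)))[0]; c1=min(B['w1'],key=lambda b:np.hypot(*(b[0]-v)))[0]
        print('tri',meet(ray('wrist',c0,oz),ray('wrist',c1,o1)))
    # carrier
    im=cv2.imread('pics/w2.png'); print('orange',[(c,a) for c,a in blobs(im,(5,200,200),(16,255,255),60)])
    pts={( -37,37):(259,200),(37,37):(323,211.5),(-37,-37):(251,260.5),(37,-37):(312,271)}
    def res(p,z=.019):
        c,s=np.cos(p[2]),np.sin(p[2]); out=[]
        for (a,b),uv in pts.items():
            P=[p[0]+(c*a-s*b)/1e3,p[1]+(s*a+c*b)/1e3,p[3] if len(p)>3 else z]; out+=list(proj('wrist',P,o2)-uv)
        return out
    r=least_squares(res,[.5,-.27,-.12],x_scale=.01); print(r.x,r.fun)
    r=least_squares(res,[.5,-.27,-.12,.019],x_scale=.01); print('free z',r.x)
    for uv in ((270,331),(268.4,332.7)): print('handle',atz('wrist',uv,.076,o2))
    print('pad',atz('wrist',(285,79),.091,o2))
E
python3 fit.py
```

```text
wrist0 [252.5  46.9] 332 [0.4943 0.1198 0.036 ]
wrist0 [77.1 72. ] 287 [0.3604 0.1016 0.036 ]
wrist0 [199.9 139.4] 285 [0.4495 0.0517 0.036 ]
wrist0 [ 82.5 177.4] 219 [0.3524 0.0213 0.036 ]
wrist0 [414.7 415.8] 232 [ 0.6336 -0.205   0.036 ]
w1 [256.5 118.6] 167 [0.4759 0.1839 0.036 ]
w1 [276.  179.4] 137 [0.4945 0.1199 0.036 ]
w1 [153.8 195.4] 122 [0.3599 0.1021 0.036 ]
w1 [238.  239.5] 127 [0.4495 0.0517 0.036 ]
w1 [154.1 264.2] 100 [0.352  0.0221 0.036 ]
w1 [393.9 431. ] 126 [ 0.636  -0.2039  0.036 ]
tri (array([0.4944, 0.1198, 0.0357]), np.float64(0.000142412467840777))
tri (array([0.4496, 0.0517, 0.0362]), np.float64(9.252831799103981e-06))
orange [(array([267.209, 329.306]), np.int32(134))]
[ 0.5019 -0.2706 -0.181 ] [ 0.2     0.1664 -0.0183 -0.1025 -0.3361  0.0173  0.1483 -0.0829]
free z [ 0.5019 -0.2706 -0.181   0.0188]
handle [ 0.4869 -0.362   0.076 ]
handle [ 0.4851 -0.3641  0.076 ]
pad [ 0.5121 -0.1021  0.091 ]
```

>>> drive_tool --motion '[[[0.0365, -0.0143, 0.03], [0, 0, 0], 0.75], [[0.0365, -0.0143, 0.03], [0, 0, 0], 0.75], [[0.0365, -0.0143, 0.03], [0, 0, 0], 0.75], [[0.0365, -0.0143, 0.03], [0, 0, 0], 0.75], [[0.0365, -0.0143, 0.03], [0, 0, 0], 0.75], [[0.0365, -0.0143, 0.03], [0, 0, 0], 0.75], [[0.0365, -0.0143, 0.03], [0, 0, 0], 0.75], [[0, 0, 0], [0, 0, 0], 0.75], [[0, 0, 0], [0, 0, 0], 0.75], [[0, 0, 0], [0, 0, 0], 0.75]]' --grip_force 25

```text
time: 4.75
tool_pos: [0.4663, 0.0134, 0.1472]
tool_rot: [2.22, 2.222, 0.001]
contact_force: [-1.0, 0.9, -0.1]
gripper_width: 0.75
gripper_force: 0.0
```

```bash
cat > f.py <<'E'
from h import *
import sys
np.set_printoptions(precision=4,suppress=True)
F=[];E=[]
for i in range(int(sys.argv[1])):
    o=robot.get_obs(); F.append(o['contact_force']); E.append(o['effort']); robot.grab_frame('wrist')
F=np.array(F); print(o['time'],o['tool_pos'],o['tool_rot'],'F',F.mean(0),F.std(0),'E',np.mean(E,0)[:3],o['gripper_width'])
E
python3 f.py 8; python3 look.py w3 tin_0 .002; python3 -c "
from fit import *
o=robot.get_obs()
for c,a in blobs(cv2.imread('pics/w3.png'),(100,120,60),(125,255,255),40): print(c,a,atz('wrist',c,.036,o))"
```

```text
5.1 [0.4658 0.0131 0.1467] [2.222  2.2202 0.0007] F [-0.0589  0.1894 -0.0258] [0.5434 0.4303 0.3741] E [  0.4456 -41.444  -24.5364] 0.7484924568273152
5.15 [0.4657 0.0132 0.1466] [2.222  2.2205 0.0005] [ 0.9626  0.4939 -0.2351]
tin_0 [366.   59.8] 0.93 [0.4937 0.1212 0.002 ]
tin_0 [178.1 197.1] 0.92 [0.3528 0.0233 0.002 ]
tin_0 [174.5  90.4] 0.78 [0.3573 0.1006 0.002 ]
tin_0 [301.7 161.8] 0.77 [0.4474 0.05   0.002 ]
[279.4586  68.0716] 894 [0.436  0.1126 0.036 ]
[396.8018 121.4291] 1650 [0.5115 0.08   0.036 ]
[371.365   55.1793] 463 [0.4938 0.1202 0.036 ]
[159.9145  85.6036] 386 [0.3596 0.102  0.036 ]
[301.6427 164.536 ] 347 [0.4491 0.0521 0.036 ]
[160.2754 208.5213] 305 [0.3516 0.022  0.036 ]
```

>>> drive_tool --motion '[[[0.0195, -0.0083, 0], [0, 0, 0], 0.75], [[0.0194, -0.0083, 0], [0, 0, 0], 0.75], [[0, 0, 0.028], [0, 0, 0], 0.75], [[0, 0, 0.028], [0, 0, 0], 0.75], [[0, 0, 0], [0, 0, 0], 0.75], [[0, 0, 0], [0, 0, 0], 0.75], [[0, 0, 0], [0, 0, 0], 0.75]]'

```text
time: 5.83
tool_pos: [0.4496, 0.0523, 0.0915]
tool_rot: [2.221, 2.221, 0.001]
contact_force: [-0.4, -0.9, -0.1]
gripper_width: 0.753
gripper_force: 0.0
```

```bash
python3 f.py 8
```

```text
6.1833 [0.4492 0.0524 0.0909] [2.2212 2.2209 0.001 ] F [-0.0147 -0.1742 -0.0166] [0.2443 0.6039 0.3227] E [  0.0276 -41.8366 -21.1848] 0.7494875711302752
```

>>> drive_tool --motion '[[[0, 0, 0.028], [0, 0, 0], 0.75], [[0, 0, 0.028], [0, 0, 0], 0.75], [[0, 0, 0], [0, 0, 0], 0.75], [[0, 0, 0], [0, 0, 0], 0.75], [[0, 0, 0], [0, 0, 0], 0.2], [[0, 0, 0], [0, 0, 0], 0.2], [[0, 0, 0], [0, 0, 0], 0.2], [[0, 0, 0], [0, 0, 0], 0.2], [[0, 0, 0], [0, 0, 0], 0.2], [[0, 0, 0], [0, 0, 0], 0.2]]'

```text
time: 7.07
tool_pos: [0.449, 0.0525, 0.0348]
tool_rot: [2.221, 2.221, 0.001]
contact_force: [0.3, -0.3, -0.4]
gripper_width: 0.371
gripper_force: 0.0
```

>>> drive_tool --motion '[[[0, 0, -0.01], [0, 0, 0], 0.2], [[0, 0, -0.023], [0, 0, 0], 0.2], [[0, 0, -0.023], [0, 0, 0], 0.2], [[0, 0, 0], [0, 0, 0], 0.2], [[0, 0, 0], [0, 0, 0], 0.2], [[0, 0, 0], [0, 0, 0], 0.2], [[0, 0, 0], [0, 0, 0], 0.2]]'

```text
time: 7.65
tool_pos: [0.4484, 0.0524, 0.0899]
tool_rot: [-2.221, -2.221, 0.001]
contact_force: [-1.2, -1.2, 0.1]
gripper_width: 0.201
gripper_force: 0.0
```

```bash
python3 f.py 8
```

```text
8.0 [0.4488 0.0524 0.0902] [-2.2213 -2.221   0.0006] F [-0.1295 -0.026  -0.404 ] [0.7449 0.6388 0.5384] E [  0.006  -42.4735 -21.2648] 0.20319453941707166
```

```bash
python3 look.py w4 tin_0 .002
```

```text
8.05 [0.4488 0.0524 0.0903] [-2.2213 -2.2213  0.0004] [1.3863 0.2656 0.3403]
tin_0 [178.  148.4] 0.94 [0.3583 0.1034 0.002 ]
tin_0 [183.5 269.9] 0.77 [0.3548 0.0246 0.002 ]
tin_0 [374.3   3.3] 0.74 [0.4757 0.1837 0.002 ]
tin_0 [400.5 120.3] 0.63 [0.4934 0.1202 0.002 ]
tin_0 [612.5  55.2] 0.58 [0.6135 0.1563 0.002 ]
tin_0 [328.5 230.4] 0.56 [0.4502 0.0516 0.002 ]
```

View pics/w4.png

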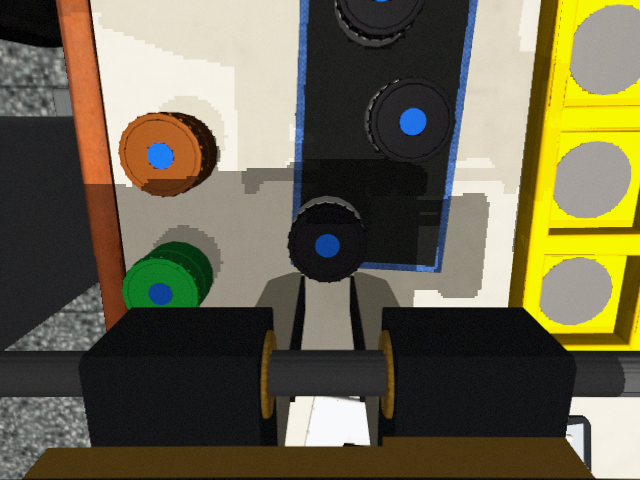

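```bash
python3 -c "
from fit import *
o=robot.get_obs(); print(np.array(robot.camera_params('wrist')['hand_eye']),{k:v for k,v in robot.camera_params('wrist').items() if k!='hand_eye'})
p=o['tool_pos']
for dz in (.014,0,-.005,-.03): print(dz,proj('wrist',p+[0,0,-dz],o),proj('wrist',p+[-.017,0,-dz],o))
print(proj('wrist',[.4495,.0517,.036],o),blobs(cv2.imread('pics/w4.png'),(100,120,60),(125,255,255),40))
for n in ('side','scene'): print(n,proj(n,p),proj(n,p-[0,0,.014])); f=robot.grab_frame(n); u,v=proj(n,p).astype(int); cv2.imwrite(f'pics/{n}4.png',cv2.resize(f[v-50:v+50,u-60:u+60],None,fx=5,fy=5))
a=cv2.imread('pics/side4.png');b=cv2.imread('pics/scene4.png'); cv2.imwrite('pics/both4.png',cv2.resize(np.hstack([a,b]),(800,333)))
"
```

```text
[[ 0.0007  0.9653  0.261   0.0717]
 [ 1.     -0.0006 -0.0006  0.0003]
 [-0.0005  0.261  -0.9653 -0.1779]
 [ 0.      0.      0.      1.    ]] {'fx': 428.9778628683221, 'fy': 428.9778628683221, 'cx': 327.08568563120195, 'cy': 229.51790569336285, 'k1': 0.011316192593206004}
0.014 [326.0763 269.7393] [290.3202 269.7224]
0 [326.0143 280.8267] [287.7184 280.8104]
-0.005 [325.9899 285.1782] [286.697  285.1623]
-0.03 [325.8462 310.846 ] [280.6711 310.8332]
[327.3349 245.9517] [(array([300.429 , 102.6622]), np.int32(1634)), (array([444.0552, 157.6596]), np.int32(2356)), (array([412.4205, 121.077 ]), np.int32(623)), (array([159.834 , 155.4302]), np.int32(530)), (array([326.9979, 245.3424]), np.int32(476)), (array([159.93  , 293.5675]), np.int32(400))]
side [275.0109 215.3941] [275.1968 219.5811]
scene [296.5219 260.6027] [296.5401 265.0058]
```

View pics/both4.png

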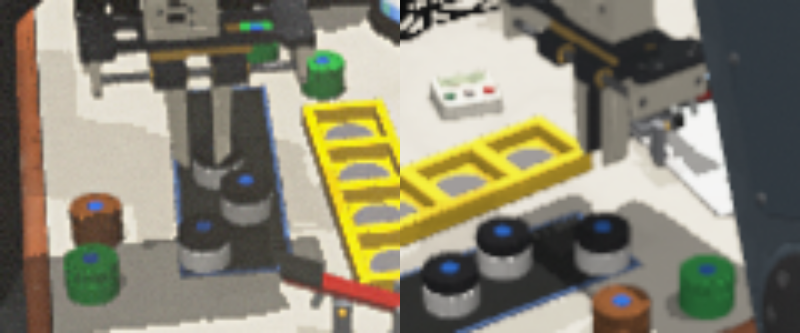

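The tin hasn't moved. Both pictures put the fingertips higher than the text suggests, level with the TCP or above it, so the jaws closed over the lid. I'll go lower, to TCP 0.020, which stays clear of the mat either way.

>>> drive_tool --motion '[[[0, 0, 0], [0, 0, 0], 0.75], [[0, 0, 0], [0, 0, 0], 0.75], [[0, 0, 0], [0, 0, 0], 0.75], [[0, 0, 0], [0, 0, 0], 0.75], [[0, 0.0005, 0.02], [0, 0, 0], 0.75], [[0, 0, 0.02], [0, 0, 0], 0.75], [[0, 0, 0.02], [0, 0, 0], 0.75], [[0, 0, 0.01], [0, 0, 0], 0.75], [[0, 0, 0], [0, 0, 0], 0.75], [[0, 0, 0], [0, 0, 0], 0.75]]'

```text
time: 9.08
tool_pos: [0.4494, 0.0524, 0.0206]
tool_rot: [-2.221, -2.221, 0.001]
contact_force: [0.6, 0.2, 0.9]
gripper_width: 0.75
gripper_force: 0.0
```

>>> drive_tool --motion '[[[0, 0, 0], [0, 0, 0], 0.3], [[0, 0, 0], [0, 0, 0], 0.3], [[0, 0, 0], [0, 0, 0], 0.3], [[0, 0, 0], [0, 0, 0], 0.3], [[0, 0, 0], [0, 0, 0], 0.3], [[0, 0, 0], [0, 0, 0], 0.3], [[0, 0, 0], [0, 0, 0], 0.3]]'

```text
time: 9.67
tool_pos: [0.4494, 0.0525, 0.0209]
tool_rot: [2.221, 2.221, 0.0]
contact_force: [-2.0, -0.2, 5.6]
gripper_width: 0.479
gripper_force: 25.0
```

```bash
python3 -c "
from h import *
o=robot.get_obs(); p=o['tool_pos']; print(o)
ims=[cv2.resize(robot.grab_frame('wrist'),(400,300))]
for n in ('side','scene'):
    u,v=proj(n,p); print(n,u,v); f=robot.grab_frame(n); u,v=int(u),int(v); ims.append(cv2.resize(f[v-30:v+30,u-40:u+40],(400,300),interpolation=cv2.INTER_CUBIC))
cv2.imwrite('pics/w5.png',np.vstack([np.hstack(ims[1:]),np.hstack([ims[0],ims[0]*0])]))
"
```

```text
{'time': 9.6667, 'q': array([1.32436506e-02, 4.84109248e-01, 2.03221696e+00, 1.52092011e-05,
       6.25093306e-01, 1.32031815e-02]), 'joint_velocities': array([ 0.00138496,  0.00064171, -0.00034252,  0.00162761,  0.0004111 ,
       -0.00032196]), 'effort': array([-1.00258989e-01, -4.29156089e+01, -1.66973323e+01,  4.52801341e-02,
       -6.44490905e-01, -1.45394217e-03]), 'tool_pos': array([0.44944452, 0.0524593 , 0.02085366]), 'tool_rot': array([2.22132930e+00, 2.22139181e+00, 2.04583765e-04]), 'contact_force': array([-2.03280247, -0.16021366,  5.63144673]), 'moment': array([-0.00045292,  0.40978476, -0.05013866]), 'gripper_force': 25.00136286020279, 'gripper_width': 0.4792709752502466}
side 276.113195974713 235.72659159889523
scene 296.4832488193513 281.9763536724523
```

View pics/w5.png

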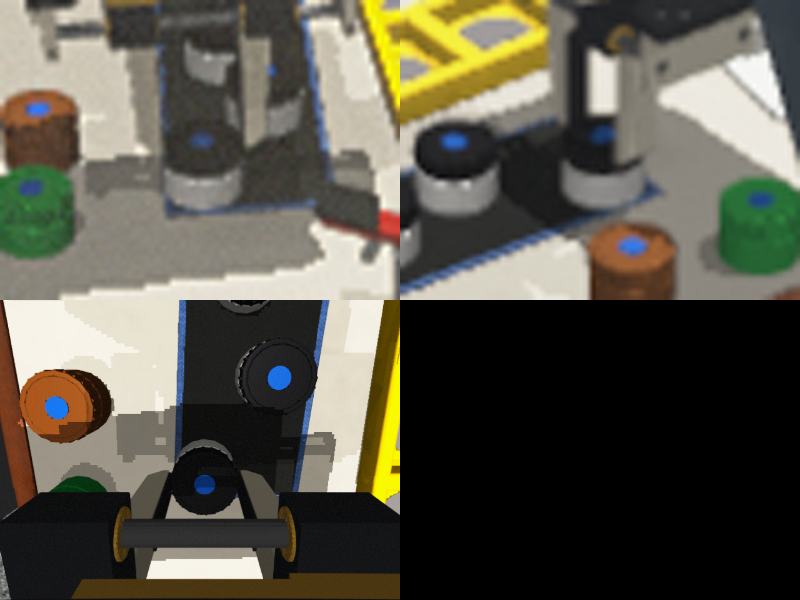

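The grip is on the tin's lid (opening 0.479, 25 N). Next I'll lift it and weigh it.

>>> drive_tool --motion '[[[0, 0, -0.01], [0, 0, 0], 0.3], [[0, 0, -0.02], [0, 0, 0], 0.3], [[0, 0, -0.02], [0, 0, 0], 0.3], [[0, 0, -0.02], [0, 0, 0], 0.3], [[0, 0, 0], [0, 0, 0], 0.3], [[0, 0, 0], [0, 0, 0], 0.3], [[0, 0, 0], [0, 0, 0], 0.3], [[0, 0, 0], [0, 0, 0], 0.3]]'

```text
time: 10.48
tool_pos: [0.4486, 0.0524, 0.0893]
tool_rot: [-2.22, -2.22, 0.002]
contact_force: [-0.8, 0.7, -4.4]
gripper_width: 0.477
gripper_force: 25.0
```

```bash
python3 f.py 10
```

```text
10.9333 [0.4494 0.0524 0.0903] [-2.2214 -2.2214  0.0002] F [-0.1529 -0.1871 -4.7738] [0.4067 0.4519 0.5639] E [  0.0037 -44.5705 -22.5823] 0.4755637986560134
```

Tin A weighs about 4.6 N (≈470 g), so it goes in the carrier, in the left near pocket.

>>> drive_tool --motion '[[[-0.01, 0, -0.035], [0, 0, 0], 0.3], [[-0.01, 0, -0.035], [0, 0, 0], 0.3], [[-0.037, 0.001, 0], [0, 0, 0], 0.3], [[-0.037, 0.001, 0], [0, 0, 0], 0.3], [[-0.037, 0.001, 0], [0, 0, 0], 0.3], [[-0.037, 0.001, 0], [0, 0, 0], 0.3], [[-0.037, 0.001, 0], [0, 0, 0], 0.3], [[-0.037, 0.001, 0], [0, 0, 0], 0.3], [[-0.037, 0.001, 0], [0, 0, 0], 0.3], [[-0.037, 0.001, 0], [0, 0, 0], 0.3]]'

```text
time: 11.82
tool_pos: [0.457, -0.2654, 0.1604]
tool_rot: [-2.222, -2.221, -0.0]
contact_force: [1.6, -0.4, -4.9]
gripper_width: 0.48
gripper_force: 25.0
```

>>> drive_tool --motion '[[[-0.037, 0.001, 0], [0, 0, 0], 0.3], [[0, 0, 0], [0, 0, 0], 0.3], [[0, 0, 0], [0, 0, 0], 0.3], [[0, 0, 0], [0, 0, 0], 0.3], [[0, 0, 0], [0, 0, 0], 0.3]]'

```text
time: 12.23
tool_pos: [0.4583, -0.2995, 0.1603]
tool_rot: [-2.22, -2.222, -0.0]
contact_force: [0.6, -0.4, -4.5]
gripper_width: 0.478
gripper_force: 25.0
```

>>> drive_tool --motion '[[[-0.0008, 0.0005, 0.03], [0, 0, 0], 0.3], [[0, 0, 0.03], [0, 0, 0], 0.3], [[0, 0, 0.03], [0, 0, 0], 0.3], [[0, 0, 0.015], [0, 0, 0], 0.3], [[0, 0, 0.005], [0, 0, 0], 0.3], [[0, 0, 0.005], [0, 0, 0], 0.3], [[0, 0, 0], [0, 0, 0], 0.3], [[0, 0, 0], [0, 0, 0], 0.3], [[0, 0, 0], [0, 0, 0], 0.3]]'

```text
time: 12.98
tool_pos: [0.4595, -0.3017, 0.0466]
tool_rot: [2.22, 2.22, 0.0]
contact_force: [0.7, -0.3, -4.9]
gripper_width: 0.48
gripper_force: 25.0
```

```bash
python3 f.py 3
```

```text
13.0833 [ 0.4593 -0.3017  0.0464] [2.2203 2.2204 0.0003] F [ 0.3139  0.0688 -4.7562] [0.5747 0.2746 0.1557] E [  0.0867 -56.7616 -22.7312] 0.47765607726606796
```

>>> drive_tool --motion '[[[0.0012, -0.0005, 0.004], [0, 0, 0], 0.3], [[0, 0, 0.003], [0, 0, 0], 0.3], [[0, 0, 0], [0, 0, 0], 0.3], [[0, 0, 0], [0, 0, 0], 0.3]]'

```text
time: 13.47
tool_pos: [0.4585, -0.3002, 0.0384]
tool_rot: [2.221, 2.221, 0.0]
contact_force: [0.7, -0.2, -3.2]
gripper_width: 0.478
gripper_force: 25.0
```

```bash
python3 f.py 2
```

```text
13.5167 [ 0.4586 -0.3002  0.0385] [2.2214 2.2211 0.0003] F [ 1.0604 -0.3799 -3.5547] [0.385  0.1555 0.3762] E [ -0.289  -55.7155 -21.1819] 0.478465459058114
```

>>> drive_tool --motion '[[[0, 0, 0], [0, 0, 0], 0.62], [[0, 0, 0], [0, 0, 0], 0.62], [[0, 0, 0], [0, 0, 0], 0.62], [[0, 0, 0], [0, 0, 0], 0.62], [[0, 0, -0.02], [0, 0, 0], 0.62], [[0, 0, -0.035], [0, 0, 0], 0.62], [[0, 0, -0.035], [0, 0, 0], 0.75], [[0, 0, -0.032], [0, 0, 0], 0.75], [[0, 0, 0], [0, 0, 0], 0.75]]'

```text
time: 14.32
tool_pos: [0.4606, -0.3018, 0.1665]
tool_rot: [2.215, 2.215, 0.002]
contact_force: [0.4, 0.2, 1.7]
gripper_width: 0.745
gripper_force: 0.0
```

>>> drive_tool --motion '[[[0.039, 0.0033, 0], [0, 0, 0], 0.75], [[0.039, 0.0033, 0], [0, 0, 0], 0.75], [[0.039, 0.0033, 0], [0, 0, 0], 0.75], [[0.039, 0.0033, 0], [0, 0, 0], 0.75], [[0.039, 0.0033, 0], [0, 0, 0], 0.75], [[0.039, 0.0033, 0], [0, 0, 0], 0.75], [[0.039, 0.0033, 0], [0, 0, 0], 0.75], [[0.039, 0.0033, 0], [0, 0, 0], 0.75], [[0, 0, 0], [0, 0, 0], 0.75], [[0, 0, 0], [0, 0, 0], 0.75]]'

```text
time: 15.15
tool_pos: [0.4847, 0.0134, 0.1602]
tool_rot: [-2.217, -2.225, 0.0]
contact_force: [0.2, -0.1, -0.1]
gripper_width: 0.753
gripper_force: 0.0
```

```bash
cat > dots.py <<'E'
from fit import *
import sys
o=robot.get_obs(); f=robot.grab_frame('wrist'); cv2.imwrite(f'pics/{sys.argv[1]}.png',f); print(o['tool_pos'],o['time'])
for c,a in blobs(f,(100,150,80),(118,255,255),40):
    if a<900: print(c.round(1),a,atz('wrist',c,.036,o),atz('wrist',c,.053,o))
E
python3 dots.py w6
```

```text
[0.4847 0.0134 0.1602] 15.15
[257.1  32. ] 54 [0.4393 0.1357 0.036 ] [0.4419 0.1328 0.053 ]
[341.6  59.1] 415 [0.4942 0.1195 0.036 ] [0.4937 0.1176 0.053 ]
[140.1  87. ] 344 [0.36   0.1014 0.036 ] [0.3671 0.1005 0.053 ]
[254.6 165.3] 63 [0.4342 0.0499 0.036 ] [0.437  0.0518 0.053 ]
[375.4 173.5] 99 [0.5191 0.0444 0.036 ] [0.5172 0.0467 0.053 ]
[266.7 185.5] 107 [0.4422 0.0356 0.036 ] [0.4446 0.0384 0.053 ]
[316.6 189. ] 58 [0.4776 0.0332 0.036 ] [0.478  0.0361 0.053 ]
[342.2 190.4] 69 [0.4959 0.0323 0.036 ] [0.4952 0.0353 0.053 ]
[141.1 204.5] 278 [0.3519 0.0215 0.036 ] [0.3593 0.025  0.053 ]
```

>>> drive_tool --motion '[[[0.0354, 0.0033, 0], [0, 0, 0], 0.75], [[0.0354, 0.0033, 0], [0, 0, 0], 0.75], [[0.0354, 0.003, 0], [0, 0, 0], 0.75], [[0, 0, 0.03], [0, 0, 0], 0.75], [[0, 0, 0.035], [0, 0, 0], 0.75], [[0, 0, 0], [0, 0, 0], 0.75], [[0, 0, 0], [0, 0, 0], 0.75], [[0, 0, 0], [0, 0, 0], 0.75]]'

```text
time: 15.87
tool_pos: [0.4953, 0.1171, 0.0968]
tool_rot: [2.223, 2.219, 0.001]
contact_force: [-0.0, 1.2, 0.5]
gripper_width: 0.746
gripper_force: 0.0
```

```bash
python3 f.py 8
```

```text
16.2167 [0.4947 0.118  0.0961] [2.2212 2.2207 0.0014] F [0.0206 0.1996 0.3032] [0.4711 0.6203 0.4391] E [ -0.0614 -47.7212 -22.741 ] 0.7510379275578134
```

>>> drive_tool --motion '[[[0.0015, 0, 0.02], [0, 0, 0], 0.75], [[0, 0, 0.03], [0, 0, 0], 0.75], [[0, 0, 0.0255], [0, 0, 0], 0.75], [[0, 0, 0], [0, 0, 0], 0.75], [[0, 0, 0], [0, 0, 0], 0.3], [[0, 0, 0], [0, 0, 0], 0.3], [[0, 0, 0], [0, 0, 0], 0.3], [[0, 0, 0], [0, 0, 0], 0.3], [[0, 0, 0], [0, 0, 0], 0.3], [[0, 0, 0], [0, 0, 0], 0.3]]'

```text
time: 17.1
tool_pos: [0.4948, 0.1196, 0.0211]
tool_rot: [2.221, 2.221, 0.002]
contact_force: [-2.1, 0.4, 8.3]
gripper_width: 0.479
gripper_force: 25.0
```

>>> drive_tool --motion '[[[0, 0, -0.01], [0, 0, 0], 0.3], [[0, 0, -0.02], [0, 0, 0], 0.3], [[0, 0, -0.02], [0, 0, 0], 0.3], [[0, 0, -0.025], [0, 0, 0], 0.3], [[0, 0, 0], [0, 0, 0], 0.3], [[0, 0, 0], [0, 0, 0], 0.3], [[0, 0, 0], [0, 0, 0], 0.3], [[0, 0, 0], [0, 0, 0], 0.3]]'

```text
time: 17.77
tool_pos: [0.4936, 0.1194, 0.0938]
tool_rot: [-2.221, -2.221, 0.003]
contact_force: [-0.4, 0.2, -3.8]
gripper_width: 0.475
gripper_force: 25.0
```

```bash
python3 f.py 10
```

```text
18.2167 [0.4944 0.1195 0.0948] [-2.2214 -2.2213  0.0002] F [-0.2051  0.1028 -3.9084] [0.2812 0.3905 0.4233] E [  0.0046 -50.513  -24.0247] 0.4731162546217934
```

Tin B weighs about 4.1 N (≈420 g), so it goes in the carrier, in the right far pocket.

>>> drive_tool --motion '[[[-0.01, 0, -0.035], [0, 0, 0], 0.3], [[-0.01, 0, -0.035], [0, 0, 0], 0.3], [[-0.038, 0.0056, 0], [0, 0, 0], 0.3], [[-0.038, 0.0056, 0], [0, 0, 0], 0.3], [[-0.038, 0.0056, 0], [0, 0, 0], 0.3], [[-0.038, 0.0056, 0], [0, 0, 0], 0.3], [[-0.038, 0.0056, 0], [0, 0, 0], 0.3], [[-0.038, 0.0056, 0], [0, 0, 0], 0.3], [[-0.038, 0.0056, 0], [0, 0, 0], 0.3], [[-0.038, 0.0056, 0], [0, 0, 0], 0.3]]'

```text
time: 19.1
tool_pos: [0.5391, -0.2064, 0.1649]
tool_rot: [2.222, 2.221, 0.0]
contact_force: [0.5, 0.2, -3.5]
gripper_width: 0.474
gripper_force: 25.0
```

>>> drive_tool --motion '[[[-0.0364, 0.0056, 0], [0, 0, 0], 0.3], [[0, 0, 0], [0, 0, 0], 0.3], [[0, 0, 0], [0, 0, 0], 0.3], [[0, 0, 0], [0, 0, 0], 0.3], [[0, 0, 0], [0, 0, 0], 0.3]]'

```text
time: 19.52
tool_pos: [0.5446, -0.2398, 0.1648]
tool_rot: [-2.22, -2.222, 0.0]
contact_force: [0.8, 0.1, -3.4]
gripper_width: 0.477
gripper_force: 25.0
```

Lowering by 0.118 to 0.047, then 0.0085 more, then releasing.

>>> drive_tool --motion '[[[-0.001, 0.0003, 0.03], [0, 0, 0], 0.3], [[0, 0, 0.035], [0, 0, 0], 0.3], [[0, 0, 0.03], [0, 0, 0], 0.3], [[0, 0, 0.02], [0, 0, 0], 0.3], [[0, 0, 0], [0, 0, 0], 0.3], [[0, 0, 0.005], [0, 0, 0], 0.3], [[0, 0, 0.004], [0, 0, 0], 0.3], [[0, 0, 0], [0, 0, 0], 0.3], [[0, 0, 0], [0, 0, 0], 0.3]]'

```text
time: 20.27
tool_pos: [0.5457, -0.242, 0.0421]
tool_rot: [2.22, 2.221, 0.001]
contact_force: [0.3, -0.1, -3.4]
gripper_width: 0.476
gripper_force: 25.0
```

```bash
python3 f.py 2
```

```text
20.3167 [ 0.5457 -0.242   0.042 ] [2.2201 2.2204 0.0008] F [ 0.1982 -0.347  -3.5224] [0.1195 0.2468 0.1385] E [  0.1017 -61.3309 -23.7512] 0.4755441289670236
```

>>> drive_tool --motion '[[[0.001, -0.0005, 0.0035], [0, 0, 0], 0.3], [[0, 0, 0], [0, 0, 0], 0.3], [[0, 0, 0], [0, 0, 0], 0.3], [[0, 0, 0], [0, 0, 0], 0.62], [[0, 0, 0], [0, 0, 0], 0.62], [[0, 0, 0], [0, 0, 0], 0.62], [[0, 0, 0], [0, 0, 0], 0.62]]'

```text
time: 20.95
tool_pos: [0.5442, -0.2406, 0.0372]
tool_rot: [-2.221, -2.221, 0.0]
contact_force: [0.5, -0.4, 0.8]
gripper_width: 0.618
gripper_force: 0.0
```

>>> drive_tool --motion '[[[0, 0, -0.02], [0, 0, 0], 0.62], [[0, 0, -0.035], [0, 0, 0], 0.62], [[0, 0, -0.035], [0, 0, 0], 0.75], [[0, 0, -0.03], [0, 0, 0], 0.75], [[0, 0, 0], [0, 0, 0], 0.75]]'

```text
time: 21.37
tool_pos: [0.5468, -0.242, 0.1634]
tool_rot: [2.216, 2.216, 0.004]
contact_force: [-0.1, -0.3, 0.5]
gripper_width: 0.741
gripper_force: 0.0
```

>>> drive_tool --motion '[[[0.038, -0.0062, 0], [0, 0, 0], 0.75], [[0.038, -0.0062, 0], [0, 0, 0], 0.75], [[0.038, -0.0062, 0], [0, 0, 0], 0.75], [[0.038, -0.0062, 0], [0, 0, 0], 0.75], [[0.038, -0.0062, 0], [0, 0, 0], 0.75], [[0.038, -0.0062, 0], [0, 0, 0], 0.75], [[0.038, -0.0062, 0], [0, 0, 0], 0.75], [[0.038, -0.0062, 0], [0, 0, 0], 0.75], [[0, 0, 0], [0, 0, 0], 0.75], [[0, 0, 0], [0, 0, 0], 0.75]]'

```text
time: 22.2
tool_pos: [0.4944, 0.0646, 0.1571]
tool_rot: [-2.217, -2.225, 0.001]
contact_force: [0.5, -0.3, -0.2]
gripper_width: 0.752
gripper_force: 0.0
```

```bash
python3 dots.py w7
```

```text
[0.4944 0.0646 0.1571] 22.2
[298.5  37. ] 441 [0.476  0.1836 0.036 ] [0.4771 0.1809 0.053 ]
[367.3 172.1] 99 [0.5227 0.097  0.036 ] [0.5211 0.0993 0.053 ]
[132.7 164. ] 308 [0.3602 0.1019 0.036 ] [0.3679 0.1039 0.053 ]
[245.6 179.3] 74 [0.4377 0.0916 0.036 ] [0.4409 0.0942 0.053 ]
[364.2 207.3] 58 [0.5213 0.072  0.036 ] [0.5197 0.0757 0.053 ]
[244.9 215.4] 44 [0.436  0.0657 0.036 ] [0.4394 0.0697 0.053 ]
[287.6 250.6] 79 [0.466  0.0393 0.036 ] [0.4676 0.0449 0.053 ]
[134.2 272.3] 249 [0.3522 0.0221 0.036 ] [0.3603 0.0286 0.053 ]
```

Tin C is at (0.476, 0.184), unmoved.

>>> drive_tool --motion '[[[0.038, -0.006, 0], [0, 0, 0], 0.75], [[0.038, -0.006, 0], [0, 0, 0], 0.75], [[0.038, -0.006, 0], [0, 0, 0], 0.75], [[0.005, -0.0005, 0.03], [0, 0, 0], 0.75], [[0, 0, 0.035], [0, 0, 0], 0.75], [[0, 0, 0], [0, 0, 0], 0.75], [[0, 0, 0], [0, 0, 0], 0.75], [[0, 0, 0], [0, 0, 0], 0.75]]'

```text
time: 22.92
tool_pos: [0.4775, 0.1813, 0.0937]
tool_rot: [2.223, 2.219, 0.001]
contact_force: [0.6, -0.1, -0.1]
gripper_width: 0.749
gripper_force: 0.0
```

```bash
python3 f.py 10
```

```text
23.3667 [0.4766 0.1821 0.0928] [2.2213 2.2212 0.0007] F [-0.156  -0.0532  0.0738] [0.427  0.5163 0.4608] E [ -0.0396 -48.1884 -22.6884] 0.747106190750043
```

>>> drive_tool --motion '[[[0.0015, -0.0005, 0.02], [0, 0, 0], 0.75], [[0, 0, 0.03], [0, 0, 0], 0.75], [[0, 0, 0.0222], [0, 0, 0], 0.75], [[0, 0, 0], [0, 0, 0], 0.75], [[0, 0, 0], [0, 0, 0], 0.3], [[0, 0, 0], [0, 0, 0], 0.3], [[0, 0, 0], [0, 0, 0], 0.3], [[0, 0, 0], [0, 0, 0], 0.3], [[0, 0, 0], [0, 0, 0], 0.3], [[0, 0, 0], [0, 0, 0], 0.3]]'

```text
time: 24.25
tool_pos: [0.4766, 0.1838, 0.0213]
tool_rot: [2.221, 2.221, 0.002]
contact_force: [-1.9, -0.3, 7.4]
gripper_width: 0.476
gripper_force: 25.0
```

>>> drive_tool --motion '[[[0, 0, -0.01], [0, 0, 0], 0.3], [[0, 0, -0.02], [0, 0, 0], 0.3], [[0, 0, -0.02], [0, 0, 0], 0.3], [[0, 0, -0.022], [0, 0, 0], 0.3], [[0, 0, 0], [0, 0, 0], 0.3], [[0, 0, 0], [0, 0, 0], 0.3], [[0, 0, 0], [0, 0, 0], 0.3], [[0, 0, 0], [0, 0, 0], 0.3]]'

```text
time: 24.92
tool_pos: [0.4753, 0.1834, 0.0913]
tool_rot: [-2.221, -2.221, 0.003]
contact_force: [0.3, -0.2, -1.6]
gripper_width: 0.476
gripper_force: 25.0
```

```bash
python3 f.py 14
```

```text
25.5667 [0.476  0.1836 0.0922] [-2.2215 -2.2214  0.0001] F [ 0.1094 -0.0257 -1.6391] [0.5596 0.3183 0.528 ] E [  0.0019 -49.5714 -23.2396] 0.47262990785626136
```

Tin C weighs about 1.65 N (≈170 g), so it goes in the yellow rack. Before going there I'll work out the pocket positions and the gap to the monitor.

```bash
python3 -c "
from fit import *
o1=dict(tool_pos=[.5497,.1176,.3229],tool_rot=[-2.2207,-2.2215,.0015])
im=cv2.imread('pics/w1.png')
for u,v in ((378,265),(380,206),(381,142),(382,73)): print(atz('wrist',(u,v),.005,o1))
for s in ((412,222),(416,218)): print('mon',meet(ray('wrist',(600,298),o1),ray('side',s)))
print(proj('side',[.611,.158,.005]),proj('side',[.611,.01,.005]))
for s in ((330,160),(334,170)): print([atz('side',s,z) for z in (.08,.12)])
"
```

```text
[0.6125 0.0102 0.005 ]
[0.6125 0.0839 0.005 ]
[0.6111 0.158  0.005 ]
[0.6096 0.2316 0.005 ]
mon (array([ 0.8417, -0.0039,  0.0671]), np.float64(0.009328724758459406))
mon (array([ 0.8464, -0.0025,  0.0742]), np.float64(0.006458432953252569))
[324.1636 216.6197] [333.4451 243.3743]
[array([0.6747, 0.3984, 0.08  ]), array([0.6581, 0.3175, 0.12  ])]
[array([0.6735, 0.3223, 0.08  ]), array([0.6569, 0.2453, 0.12  ])]
```

>>> drive_tool --motion '[[[0, 0, -0.02], [0, 0, 0], 0.3], [[-0.02, 0.0273, 0], [0, 0, 0], 0.3], [[-0.02, 0.0273, 0], [0, 0, 0], 0.3], [[-0.02, 0.0273, 0], [0, 0, 0], 0.3], [[-0.02, 0.0273, 0], [0, 0, 0], 0.3], [[-0.0197, 0.0273, 0], [0, 0, 0], 0.3], [[0, 0, 0], [0, 0, 0], 0.3], [[0, 0, 0], [0, 0, 0], 0.3], [[0, 0, 0], [0, 0, 0], 0.3]]'

```text
time: 26.37
tool_pos: [0.6118, 0.0841, 0.1118]
tool_rot: [-2.221, -2.221, 0.001]
contact_force: [-0.1, 0.1, -2.1]
gripper_width: 0.474
gripper_force: 25.0
```

>>> drive_tool --motion '[[[0, 0, 0.03], [0, 0, 0], 0.3], [[0, 0, 0.03], [0, 0, 0], 0.3], [[0, 0, 0.01], [0, 0, 0], 0.3], [[0, 0, 0.01], [0, 0, 0], 0.3], [[0, 0, 0], [0, 0, 0], 0.3], [[0, 0, 0], [0, 0, 0], 0.3], [[0, 0, 0], [0, 0, 0], 0.3]]'

```text
time: 26.95
tool_pos: [0.6133, 0.0842, 0.0337]
tool_rot: [2.22, 2.221, 0.003]
contact_force: [-0.5, -0.3, -1.1]
gripper_width: 0.469
gripper_force: 25.0
```

>>> drive_tool --motion '[[[0, -0.0008, 0.006], [0, 0, 0], 0.3], [[0, 0, 0.003], [0, 0, 0], 0.3], [[0, 0, 0], [0, 0, 0], 0.3], [[0, 0, 0], [0, 0, 0], 0.3], [[0, 0, 0], [0, 0, 0], 0.62], [[0, 0, 0], [0, 0, 0], 0.62], [[0, 0, 0], [0, 0, 0], 0.62], [[0, 0, 0], [0, 0, 0], 0.62]]'

```text
time: 27.62
tool_pos: [0.6118, 0.0839, 0.0233]
tool_rot: [2.221, 2.221, 0.0]
contact_force: [-0.0, -0.0, -0.2]
gripper_width: 0.618
gripper_force: 0.0
```

>>> drive_tool --motion '[[[0, 0, -0.02], [0, 0, 0], 0.62], [[0, 0, -0.04], [0, 0, 0], 0.62], [[0, 0, -0.04], [0, 0, 0], 0.3], [[0, 0, -0.04], [0, 0, 0], 0], [[0, 0, 0], [0, 0, 0], 0]]'

```text
time: 28.03
tool_pos: [0.6152, 0.0842, 0.1715]
tool_rot: [2.216, 2.216, 0.014]
contact_force: [1.1, 0.2, 0.4]
gripper_width: 0.453
gripper_force: 0.0
```

>>> drive_tool --motion '[[[-0.037, -0.0103, 0], [0, 0, 0], 0], [[-0.037, -0.0103, 0], [0, 0, 0], 0], [[-0.037, -0.0103, 0], [0, 0, 0], 0], [[-0.037, -0.0103, 0], [0, 0, 0], 0], [[-0.037, -0.0103, 0], [0, 0, 0], 0], [[-0.037, -0.0103, 0], [0, 0, 0], 0], [[-0.037, -0.0103, 0], [0, 0, 0], 0], [[-0.037, -0.0103, 0], [0, 0, 0], 0], [[-0.037, -0.0103, 0], [0, 0, 0], 0], [[-0.037, -0.0103, 0], [0, 0, 0], 0]]'

```text
time: 28.87
tool_pos: [0.5079, -0.2878, 0.1632]
tool_rot: [2.221, 2.221, 0.0]
contact_force: [0.8, 0.2, -0.1]
gripper_width: 0.007
gripper_force: 0.0
```

>>> drive_tool --motion '[[[-0.037, -0.0103, 0], [0, 0, 0], 0], [[-0.037, -0.0103, 0], [0, 0, 0], 0], [[-0.037, -0.0103, 0], [0, 0, 0], 0], [[0, 0, 0], [0, 0, 5.2], 0], [[0, 0, 0], [0, 0, 5.2], 0], [[0, 0, 0], [0, 0, 0], 0], [[0, 0, 0], [0, 0, 0], 0]]'

```text
time: 29.45
tool_pos: [0.4777, -0.397, 0.1631]
tool_rot: [-2.411, -2.014, -0.0]
contact_force: [-0.2, -0.6, 0.4]
gripper_width: 0.008
gripper_force: 0.0
```

```bash
python3 -c "
from fit import *
o=robot.get_obs(); p=o['tool_pos']; print(o['time'],p,o['tool_rot'],o['contact_force'])
f=robot.grab_frame('wrist'); cv2.imwrite('pics/w8.png',f)
w=cv2.resize(f,(400,300)); s=robot.grab_frame('side')[150:345,200:460]; c=robot.grab_frame('scene')[200:350,140:340]
print([ (c_.round(1),a,atz('wrist',c_,.053,o)) for c_,a in blobs(f,(100,150,80),(118,255,255),40) if a<2500])
print([ (d['position'],d['score'],atz('wrist',d['position'],.076,o)) for d in robot.mark_of('handle_top','wrist')])
cv2.imwrite('pics/m8.png',np.vstack([np.hstack([w,cv2.resize(s,(400,300))]),np.hstack([cv2.resize(c,(400,300)),w*0])]))
"
```

```text
29.45 [ 0.4777 -0.397   0.1631] [-2.4109 -2.0141 -0.    ] [-0.2206 -0.5512  0.4447]
[(array([271.8,  81.3]), np.int32(409), array([ 0.4599, -0.3009,  0.053 ])), (array([548.7, 340.2]), np.int32(145), array([ 0.6246, -0.5164,  0.053 ])), (array([609.2, 409.9]), np.int32(1365), array([ 0.6678, -0.5853,  0.053 ]))]
[([323.8, 167.6], 0.78, array([ 0.4834, -0.3577,  0.076 ]))]
```

View pics/m8.png

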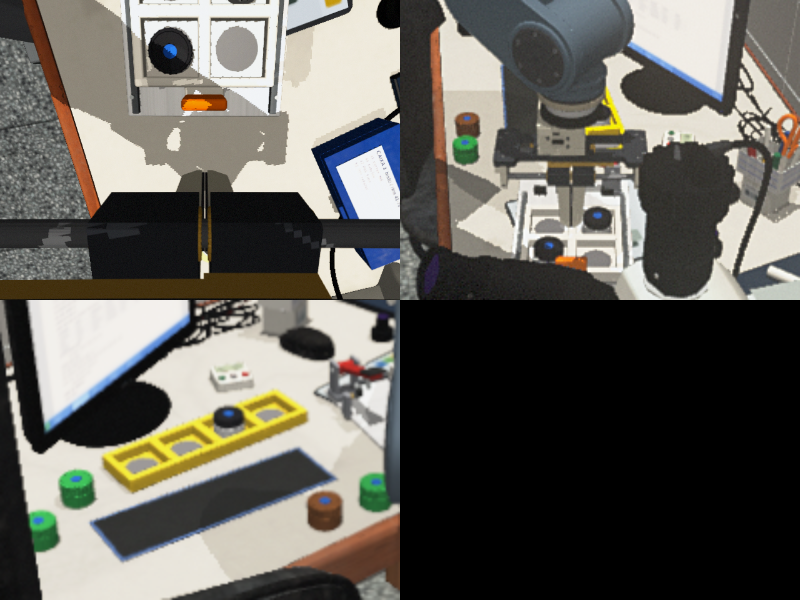

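The three tins are upright in place: two in the carrier, one in the yellow rack, mat empty. The handle is at wrist (324,165), square to the tool. Next I'll lower behind it and push.

>>> drive_tool --motion '[[[-0.003, 0.001, 0.03], [0, 0, 0], 0], [[0, 0, 0.03], [0, 0, 0], 0], [[0, 0, 0.03], [0, 0, 0], 0], [[0, 0, 0.028], [0, 0, 0], 0], [[0, 0, 0], [0, 0, 0], 0], [[0.01, 0, 0], [0, 0, 0], 0], [[0.008, 0, 0], [0, 0, 0], 0], [[0.006, 0, 0], [0, 0, 0], 0], [[0, 0, 0], [0, 0, 0], 0]]'

```text
time: 30.4
tool_pos: [0.4836, -0.3756, 0.0471]
tool_rot: [2.41, 2.011, 0.001]
contact_force: [0.4, 0.5, -1.3]
gripper_width: 0.007
gripper_force: 0.0
```

>>> drive_tool --motion '[[[0.006, 0, 0], [0, 0, 0], 0], [[0.006, 0, 0], [0, 0, 0], 0], [[0.006, 0, 0], [0, 0, 0], 0], [[0.006, 0, 0], [0, 0, 0], 0], [[0.006, 0, 0], [0, 0, 0], 0]]'

```text
time: 30.82
tool_pos: [0.4883, -0.3467, 0.0455]
tool_rot: [2.413, 2.01, 0.0]
contact_force: [-0.2, -2.6, 1.9]
gripper_width: 0.003
gripper_force: 1.5
```

>>> drive_tool --motion '[[[0.006, 0, 0], [0, 0, 0], 0], [[0.006, 0, 0], [0, 0, 0], 0], [[0.006, 0, 0], [0, 0, 0], 0], [[0.006, 0, 0], [0, 0, 0], 0], [[0.004, 0, 0], [0, 0, 0], 0]]'

```text
time: 31.23
tool_pos: [0.4931, -0.3187, 0.0451]
tool_rot: [-2.413, -2.011, -0.0]
contact_force: [0.3, -2.0, 2.5]
gripper_width: 0.005
gripper_force: 1.4
```

>>> drive_tool --motion '[[[0.002, 0, 0], [0, 0, 0], 0], [[0.002, 0, 0], [0, 0, 0], 0]]'

```text
time: 31.4
tool_pos: [0.4937, -0.3152, 0.0451]
tool_rot: [-2.413, -2.011, 0.0]
contact_force: [0.0, -3.0, 0.7]
gripper_width: 0.003
gripper_force: 1.4
```

>>> drive_tool --motion '[[[0.0015, 0, 0], [0, 0, 0], 0], [[0.0015, 0, 0], [0, 0, 0], 0]]'

```text
time: 31.57
tool_pos: [0.4939, -0.3146, 0.0452]
tool_rot: [2.411, 2.01, -0.004]
contact_force: [-6.8, -23.3, -5.4]
gripper_width: 0.003
gripper_force: 12.1
```

The force jumped to 23 N at the predicted travel, so the carrier is against its stop. I'll hold, back off and rise, then measure the lever pad and check the carrier.

>>> drive_tool --motion '[[[0, 0, 0], [0, 0, 0], 0], [[0, 0, 0], [0, 0, 0], 0], [[-0.01, 0, 0], [0, 0, 0], 0], [[-0.02, 0, 0], [0, 0, 0], 0], [[0, 0, -0.035], [0, 0, 0], 0], [[0, 0, -0.035], [0, 0, 0], 0], [[0, 0, -0.035], [0, 0, 0], 0], [[0, 0, -0.035], [0, 0, 0], 0], [[0.03, 0, 0], [0, 0, 0], 0], [[0.03, 0, 0], [0, 0, 0], 0]]'

```text
time: 32.4
tool_pos: [0.5, -0.2836, 0.187]
tool_rot: [2.414, 2.006, 0.002]
contact_force: [-0.5, 0.5, 0.1]
gripper_width: 0.009
gripper_force: 0.0
```

>>> drive_tool --motion '[[[0.03, 0, 0], [0, 0, 0], 0], [[0, 0, 0], [0, 0, 0], 0], [[0, 0, 0], [0, 0, 0], 0], [[0, 0, 0], [0, 0, 0], 0]]'

```text
time: 32.73
tool_pos: [0.505, -0.2539, 0.185]
tool_rot: [-2.413, -2.011, 0.0]
contact_force: [-0.5, -0.2, 0.3]
gripper_width: 0.008
gripper_force: 0.0
```

```bash
python3 look.py w9 lever_pad,place_0 .091,.019; python3 dots.py w9b
```

```text
32.7333 [ 0.505  -0.2539  0.185 ] [-2.4129 -2.0108  0.0002] [-0.4888 -0.2011  0.3224]
place_0 [370.1 195.7] 0.97 [ 0.5412 -0.253   0.019 ]
place_0 [277.2  99.8] 0.77 [ 0.4826 -0.1665  0.019 ]
[ 0.5049 -0.2545  0.185 ] 32.8833
[381.4 105.5] 357 [ 0.5585 -0.1856  0.036 ] [ 0.5564 -0.1855  0.053 ]
[484.6 144.4] 410 [ 0.6303 -0.2274  0.036 ] [ 0.6245 -0.2251  0.053 ]
[277.7 207.5] 277 [ 0.4679 -0.2464  0.036 ] [ 0.4705 -0.2432  0.053 ]
[521.6 400.8] 175 [ 0.6427 -0.4556  0.036 ] [ 0.6362 -0.4415  0.053 ]
[520.5 452.8] 294 [ 0.638  -0.5105  0.036 ] [ 0.6317 -0.4935  0.053 ]
```

View pics/w9.png

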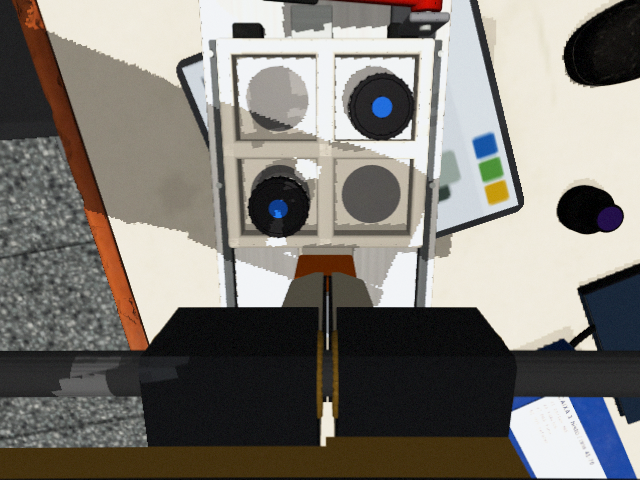

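The carrier sits against the stop blocks at the top of the picture, with both tins standing, and it has moved about 62 mm. Next I'll measure the lever pad from closer.

>>> drive_tool --motion '[[[0.035, -0.01, 0], [0, 0, 0], 0], [[0.035, -0.01, 0], [0, 0, 0], 0], [[0, 0, 0], [0, 0, 0], 0], [[0, 0, 0], [0, 0, 0], 0], [[0, 0, 0], [0, 0, 0], 0]]'

```text
time: 33.35
tool_pos: [0.4983, -0.1818, 0.1854]
tool_rot: [2.413, 2.011, 0.0]
contact_force: [-0.2, 0.1, 0.6]
gripper_width: 0.007
gripper_force: 0.0
```

```bash
python3 look.py w10 lever_pad .091; python3 -c "
from fit import *
o=robot.get_obs();f=cv2.imread('pics/w10.png')
p,T=cam('wrist',o)
o2=dict(tool_pos=[.5495,-.204,.323],tool_rot=[-2.2245,-2.2169,.0005])
for d in robot.mark_of('lever_pad','wrist')[:1]: print(meet(ray('wrist',d['position'],o),ray('wrist',(285.3,79),o2)))
"
```

```text
33.35 [ 0.4983 -0.1818  0.1854] [2.4133 2.0105 0.0001] [-0.1628  0.1297  0.6463]
```

View pics/w10.png

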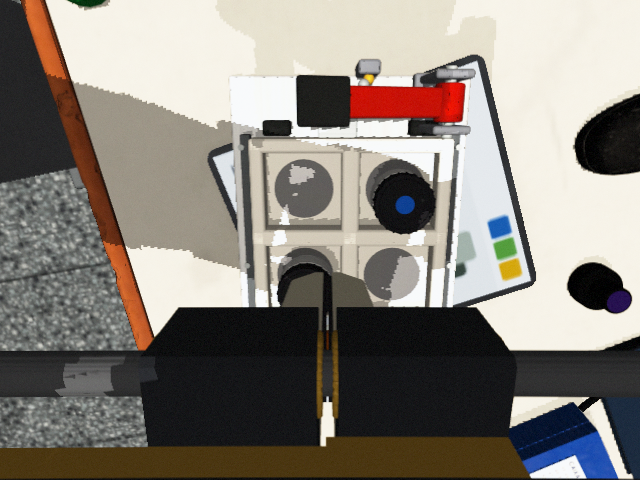

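The pad spans (297–350, 76–126), with its centre at (323,101).

```bash
python3 -c "
from fit import *
o=robot.get_obs()
o2=dict(tool_pos=[.5495,-.204,.323],tool_rot=[-2.2245,-2.2169,.0005])
print(meet(ray('wrist',(323.5,101),o),ray('wrist',(285.3,79),o2)))
P=atz('wrist',(323.5,101),.091,o); print(P, R.from_rotvec(o['tool_rot']).inv().apply(P-o['tool_pos']))
"
```

```text
(array([ 0.5115, -0.1029,  0.0869]), np.float64(0.0026153646479702935))
[ 0.5109 -0.1042  0.091 ] [ 0.0791 -0.0016  0.0941]
```

>>> drive_tool --motion '[[[0.03, -0.001, 0], [0, 0, 0], 0], [[0.03, -0.001, 0], [0, 0, 0], 0], [[0.019, -0.001, 0], [0, 0, 0], 0], [[0, 0, 0.03], [0, 0, 0], 0], [[0, 0, 0.03], [0, 0, 0], 0], [[0, 0, 0.01], [0, 0, 0], 0], [[0, 0, 0.01], [0, 0, 0], 0], [[0, 0, 0], [0, 0, 0], 0], [[0, 0, 0], [0, 0, 0], 0]]'

```text
time: 34.25
tool_pos: [0.5098, -0.1035, 0.1058]
tool_rot: [2.414, 2.01, 0.0]
contact_force: [0.7, -0.4, 0.2]
gripper_width: 0.005
gripper_force: 0.0
```

>>> drive_tool --motion '[[[0, 0, 0.006], [0, 0, 0], 0], [[0, 0, 0.006], [0, 0, 0], 0], [[0, 0, 0.006], [0, 0, 0], 0], [[0, 0, 0], [0, 0, 0], 0]]'

```text
time: 34.58
tool_pos: [0.5089, -0.1028, 0.0863]
tool_rot: [-2.413, -2.01, 0.001]
contact_force: [-0.2, -0.6, -0.2]
gripper_width: 0.007
gripper_force: 0.0
```

>>> drive_tool --motion '[[[0, 0, 0.006], [0, 0, 0], 0], [[0, 0, 0.006], [0, 0, 0], 0], [[0, 0, 0], [0, 0, 0], 0]]'

```text
time: 34.83
tool_pos: [0.5091, -0.1028, 0.0742]
tool_rot: [-2.413, -2.01, 0.001]
contact_force: [1.0, -0.4, 0.6]
gripper_width: 0.006
gripper_force: 0.5
```

Contact starts around TCP 0.075, so I'll press on in small steps.

>>> drive_tool --motion '[[[0, 0, 0.006], [0, 0, 0], 0], [[0, 0, 0.006], [0, 0, 0], 0], [[0, 0, 0.006], [0, 0, 0], 0]]'

```text
time: 35.08
tool_pos: [0.509, -0.1029, 0.0568]
tool_rot: [-2.413, -2.011, 0.001]
contact_force: [-10.4, -2.0, 21.3]
gripper_width: 0.0
gripper_force: 10.1
```

>>> drive_tool --motion '[[[0, 0, 0.005], [0, 0, 0], 0], [[0, 0, 0.004], [0, 0, 0], 0], [[0, 0, 0], [0, 0, 0], 0]]'

```text
time: 35.33
tool_pos: [0.5089, -0.1028, 0.0471]
tool_rot: [-2.413, -2.01, 0.001]
contact_force: [0.3, 0.3, -0.4]
gripper_width: 0.007
gripper_force: 0.0
```

>>> drive_tool --motion '[[[0, 0, 0.004], [0, 0, 0], 0], [[0, 0, 0.003], [0, 0, 0], 0], [[0, 0, 0], [0, 0, 0], 0]]'

```text
time: 35.58
tool_pos: [0.5098, -0.103, 0.0419]
tool_rot: [2.413, 2.011, 0.001]
contact_force: [-6.5, 2.2, 21.1]
gripper_width: 0.007
gripper_force: 10.4
```

The force rose, dropped to zero as the detent pulled the lever in, then came back at the lever's stop, so it has latched. I'll raise the arm, back off and check.

>>> drive_tool --motion '[[[0, 0, -0.01], [0, 0, 0], 0], [[0, 0, -0.03], [0, 0, 0], 0], [[0, 0, -0.035], [0, 0, 0], 0], [[0, 0, -0.035], [0, 0, 0], 0], [[0, 0, -0.035], [0, 0, 0], 0], [[-0.04, 0, 0], [0, 0, 0], 0], [[-0.04, 0, 0], [0, 0, 0], 0], [[0, 0, 0], [0, 0, 0], 0], [[0, 0, 0], [0, 0, 0], 0], [[0, 0, 0], [0, 0, 0], 0]]'

```text
time: 36.42
tool_pos: [0.4949, -0.1814, 0.186]
tool_rot: [-2.414, -2.01, -0.0]
contact_force: [0.8, 0.3, -0.8]
gripper_width: 0.004
gripper_force: 0.0
```

```bash
python3 dots.py w11; python3 -c "
from h import *
f=cv2.imread('pics/w11.png'); s=robot.grab_frame('side')[180:345,200:420]; c=robot.grab_frame('scene')[200:350,140:340]
r=lambda i:cv2.resize(i,(400,300))
cv2.imwrite('pics/m11.png',np.vstack([np.hstack([r(f),r(s)]),np.hstack([r(c),r(f[40:280,180:500])])]))"
```

```text
[ 0.4949 -0.1814  0.186 ] 36.4167
[409.2 203.8] 279 [ 0.5591 -0.1891  0.036 ] [ 0.5565 -0.1851  0.053 ]
[503.1 226.5] 348 [ 0.6295 -0.2207  0.036 ] [ 0.6232 -0.215   0.053 ]
```

View pics/m11.png

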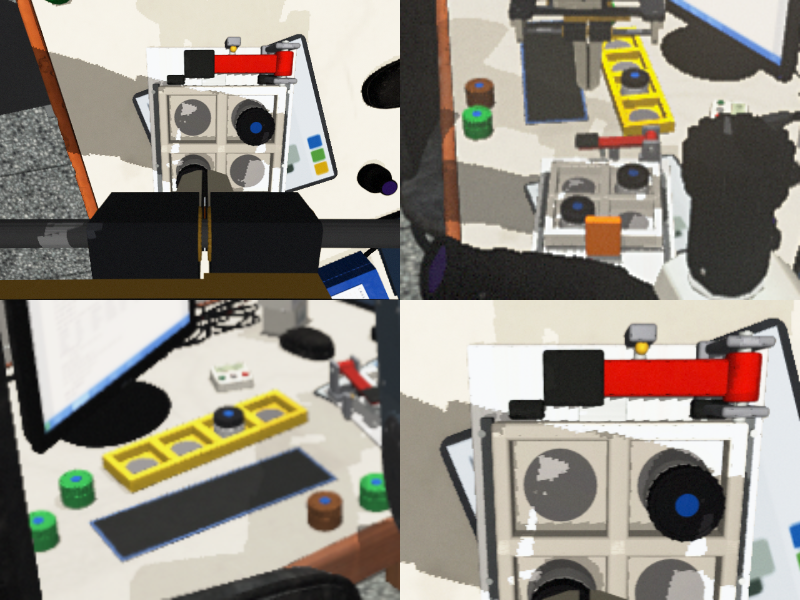

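The lever is down and level: its pad measures 49 px against 53 px when raised, which matches the lower height. The carrier is home, the three tins stand in their pockets and the bystanders are untouched. Handing in.

```bash
python3 -c "
from bench import robot
print(robot.sign_off())"
```

```text
the job is handed in; nothing more can be done
None
```

The job is handed in: the two heavy tins (about 470 g and 420 g) stand in the carrier and the light one (about 170 g) in the yellow rack. The carrier is home against its stop, and the red lever is latched down.

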